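Clear the glued-up board and scribe its seam

TASK

Use the scraper block to sweep every white wood chip off the glued-up board into the green tray beside it (do not push or pick chips on the board with the fingers or the scribe; a chip that lands on the bench may be put in the tray by hand), and stand the scraper back on its rubber pad. Then take the scribe and run its nib along the stepped seam from the red dot round both corners to the blue dot, slowly (about 2 cm a second), keeping it on the board and touching the board nowhere but on the seam. Hang the scribe upright on its blue rails again, and last of all stand one steel weight on each white ring to hold the board; leave the mallet, glue bottle and earmuffs where they are.

Things in the scene. Friction and masses are not known exactly. Their poses are not given: they have to be found in the camera images.
- board: Glued-up board, pale and darker wood, fixed, 220 x 220 mm, flat top 45 mm above the bench. Origin: under its centre at bench level; x roughly away from the robot, y left. Red fences (14 mm thick, 12 mm above the top) stand outside its two x edges; its y edges are open. The dark seam runs from the near edge along x at y = -30 to x = 0, along y to y = +30, then along x to the far edge (mm)
- seam0 (a point): Point on the seam on the board's top face: centre of the red dot (12 mm across), where the line starts, at x = -85, y = -30, z = 45 mm in the board's frame
- seam1 (a point): Point on the seam on the board's top face: the first corner, at x = 0, y = -30, z = 45 mm in the board's frame
- seam2 (a point): Point on the seam on the board's top face: the second corner, at x = 0, y = 30, z = 45 mm in the board's frame
- seam3 (a point): Point on the seam on the board's top face: centre of the blue dot (12 mm across), where the line ends, at x = 85, y = 30, z = 45 mm in the board's frame
- ring_pale (a point): Centre of the white ring (62 mm across) painted on the pale half of the board's top, at x = 60, y = -55, z = 45 mm in the board's frame
- ring_dark (a point): Centre of the white ring (62 mm across) painted on the darker half of the board's top, at x = -60, y = 55, z = 45 mm in the board's frame
- weight1: Dark steel glue-up weight, plain cylinder 50 mm across and 50 mm tall, 0.6 kg, standing on the bench out to the left of the work. Origin: centre of its foot
- weight2: Dark steel glue-up weight, plain cylinder 50 mm across and 50 mm tall, 0.6 kg, standing on the bench out to the right of the work. Origin: centre of its foot
- tray: Green open catch tray, fixed, 240 x 120 mm (x, y), walls 4 mm thick and 35 mm high (10 mm lower than the board's top), close against one open y edge of the board, the left or the right one as the start has it. Origin: under its centre at bench level; axes parallel to the board's
- rack: Dark tool rack, fixed, base 240 x 120 x 6 mm, at the board's other y edge. Origin: under its centre, at bench level; axes as the board's. The scraper belongs on a black 120 x 60 mm pad (its origin at x = -60, y = 0, z = 6 mm); at x = +70 mm two blue rails along y (16 mm thick, 26 mm apart, top at z = 50 mm; end bars at y = +-44 mm, 10 higher) carry the scribe by its collar
- scribe_rest (a point): Point midway between the rails, level with their tops (50 mm above the bench), where the scribe's origin (underside of its collar) belongs
- scraper: Scraper block, 0.2 kg: wooden foot 100 x 30 x 24 mm (x, y, z) with a steel sole, and on it an orange handle 70 x 24 mm (x, y) from z = 24 to 72 mm, gripped across its 24 mm from above. Origin: centre of the sole, z up. It starts standing on its pad, long side about along the rack's x; to sweep, push it foot-flat along its y
- scribe: Seam scribe (held stylus), 0.1 kg, hanging upright on the rack's rails: a round collar 42 mm across and 6 mm thick, a yellow square grip 22 x 22 mm from z = 6 to z = 56 mm above it, a 12 mm shank 24 mm long below it and a 6 mm spring-loaded nib. Origin: centre of the collar's underside, z up along the grip
- nib_tip (a point): Rounded tip of the scribe's nib (radius 3 mm), 40 mm below the scribe's origin when the nib is out. The nib slides up into the shank by at most 8 mm; its spring takes 1 N to start and 2 N at 4 mm. Press it 2 to 5 mm in for a steady line
- chip1: Loose white-painted wood chip, 30 x 16 x 10 mm (x, y, z), 12 g, absent in some starts. Origin: centre of its underside as it lay at the start
- chip2: Loose white-painted wood chip, 26 x 18 x 10 mm (x, y, z), 12 g, absent in some starts. Origin: centre of its underside as it lay at the start
- chip3: Loose white-painted wood chip, 32 x 16 x 11 mm (x, y, z), 12 g, absent in some starts. Origin: centre of its underside as it lay at the start
- chip4: Loose white-painted wood chip, 28 x 20 x 10 mm (x, y, z), 12 g, absent in some starts. Origin: centre of its underside as it lay at the start
- chip5: Loose white-painted wood chip, 24 x 16 x 12 mm (x, y, z), 12 g, absent in some starts. Origin: centre of its underside as it lay at the start
- chip6: Loose white-painted wood chip, 30 x 18 x 10 mm (x, y, z), 12 g, absent in some starts. Origin: centre of its underside as it lay at the start
- mallet: Bystander: wooden mallet lying to the left, beyond weight1, head 65 x 110 x 65 mm. Origin: under the head
- glue: Bystander: white glue bottle, 56 mm across, 140 mm tall, standing beyond the board. Origin: centre of its foot
- earmuffs: Bystander: red ear defenders lying right of the work, about 160 x 130 x 70 mm. Origin: between the cups at bench level

How it is judged:
By the outcome, as a careful person would: the job done as asked, in the order asked, and still so for the second after the job is handed in, with the robot touching nothing.
Of chip1, chip2, chip3, chip4, chip5, chip6 only 3 to 6 are there at a start; the rules pass over those that are not, and their reading is None.
At some moment in a run one of chip1, chip2, chip3, chip4, chip5, chip6 may be knocked a few centimetres aside while the robot is not near it.
It also fails if it takes over 210 s, if anything falls off the work surface, if the arm or the gripper's body presses on something with over 40 N, if the wrist force passes 120 N, or if a joint passes its speed limit or range.

ROBOT

A 6-joint arm with a two-finger parallel gripper is mounted at the origin on the work surface. World frame = base frame: x ahead of the robot, y to its left, z up, the work surface at z = 0. Lengths are in m, angles in degrees, forces in N, time in s.
With the tool pointing down it reaches from about 0.325 to 0.85 m from the base axis. Payload 15.5 kg.
Tool frame: the origin (TCP) lies midway between the tips of the shut fingers; the grasp point (between the pads) lies 19 mm behind it; z points along the fingers, y is the line along which they close (so a half turn about z gives the same grasp; the last joint's range is limited). The gripper opens to 91 mm and grips with 3 to 60 N. Pads are 32 mm wide; open, the fingers measure 118 mm over their backs; the gripper's body (76 mm by 178 mm) begins 60 mm behind the grasp point.
Start: joints at [65.002, 28.281, 77.091, -0, 74.628, -5.472], TCP at [0.209, 0.589, 0.214] pointing down, gripper open.
Joint ranges: [-166.48, 166.48], [-47.26, 123.95], [12.59, 153.08], [-70.14, 250.14], [6.76, 159.57], [-176.63, 176.63]. Speed limits (degrees/s): [108.29, 108.29, 147.25, 172.46, 172.46, 172.46].

INTERFACE

Orientations are given as a 3x3 rotation matrix whose columns are the frame's x, y, z axes.
In Python, from bench import ctrl, imaging, telemetry gives the robot as it stands (ctrl), with the cameras (imaging) and the readings (telemetry). Calls block until the motion is done:
- ctrl.goto(position, orientation): joint-space move of the TCP to a pose.
- ctrl.move_l(position, vel=0.15, ori=None, contact_N=None): straight line of the TCP; ori=None keeps the orientation; vel is the mean speed in m/s. With contact_N (N) it stops when the force on the tool has changed by that much, and returns True; else False.
- ctrl.movej(angles): joint-space move.
- ctrl.command_gripper(opening): opening from 0.0 (shut) to 1.0 (fully open); the grip force is fixed at half the most; returns when the fingers have stopped.
- ctrl.sleep(seconds).
- ctrl.ik(position, orientation): joint angles nearest the present ones, or None.
- imaging.read_camera(name): name is "side" or "top"; returns the picture (480x640x3 uint8, blue, green, red); there is no depth.
- imaging.camera_params(name): a dict with "fx", "fy", "cx", "cy" (pixels), "pose" (4x4, takes a point from camera to world coordinates). Camera axes: x right, y up, looking along -z (the intrinsics and any distortion apply to the point x, -y, -z); pixel columns grow to the right and rows downward; lengths in m; the calibration is good to about 2 mm. A picture is of the moment at which its call begins. camera_params takes no time and is no camera call.
A pose or a line that the arm cannot do raises ctrl.MotionError and nothing moves.
- ctrl.sign_off(): hands the job in; it is judged then, once.
Readings, each from a call of its own:
- telemetry.current_t(): time.
- telemetry.current_q(): joint angles.
- telemetry.current_dq(): joint speeds.
- telemetry.current_effort(): joint torques, N m.
- telemetry.current_tool_pos(): TCP position.
- telemetry.current_eef_rot(): TCP orientation.
- telemetry.current_contact_force(): force on the tool from outside, world axes, zero at the start.
- telemetry.current_wrist_torque(): the same for the moment, N m.
- telemetry.current_grip_width(): opening from 0.0 (shut) to 1.0 (fully open).
- telemetry.current_grasp_force(): force on a finger pad.
Only numpy, scipy, OpenCV 4.12 (cv2) and the standard library are available. Lean on these libraries where they do the work, as an engineer would, in place of code of your own. Each camera call takes 0.05 s, during which the arm holds its last target. There are 200 camera calls.

## Working session

There is one attempt and no reset: what is moved stays moved. The work goes in short steps, each a Python script; the robot and the scene stay as the last script left them, time stands still between calls to the robot, and variables do not carry over. Pictures are saved under pics/ and viewed, at most 14 in all, crops included, and the job is handed in when it is done.

```bash
ls; mkdir -p pics
python3 - <<'E'
from bench import ctrl, imaging, telemetry
import cv2
for n in("top","side"):
    cv2.imwrite(f"pics/{n}0.png",imaging.read_camera(n)); print(n,imaging.camera_params(n))
print(telemetry.current_t(), telemetry.current_eef_rot(), telemetry.current_grip_width())
E
```

```text
bench.py
pics
top {'fx': 596.9972881861702, 'fy': 596.9972881861702, 'cx': 318.58190784565267, 'cy': 240.30363373611158, 'pose': array([[-0.0276641 ,  0.99040655, -0.13538669,  0.46410738],
       [-0.99956067, -0.02884899, -0.00679746, -0.01039863],
       [-0.01063802,  0.13513916,  0.99076952,  1.25164824],
       [ 0.        ,  0.        ,  0.        ,  1.        ]])}
side {'fx': 596.2328819681467, 'fy': 596.2328819681467, 'cx': 324.47576704367833, 'cy': 247.98843611563723, 'pose': array([[ 0.78941895,  0.38801788, -0.47566779, -0.01823898],
       [-0.6136115 ,  0.52060914, -0.5936725 , -0.81705964],
       [ 0.01728145,  0.76053155,  0.64907096,  0.92669536],
       [ 0.        ,  0.        ,  0.        ,  1.        ]])}
0.1 [[-9.42484293e-01  3.34250086e-01 -4.88089593e-04]
 [ 3.34250423e-01  9.42483732e-01 -1.03471531e-03]
 [ 1.14162820e-04 -1.13834708e-03 -9.99999346e-01]] 0.9978203034993743
```

View pics/top0.png

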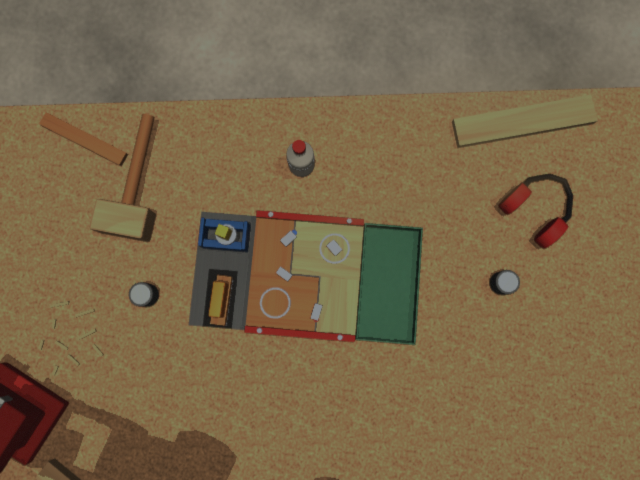

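View pics/side0.png

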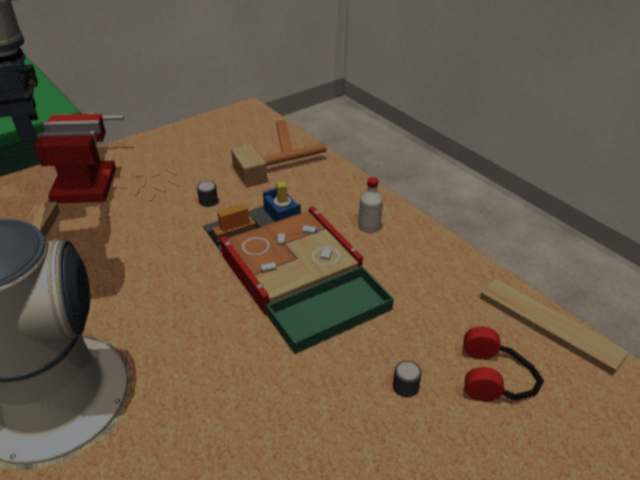

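Run:
```python
import cv2
a=cv2.imread("pics/top0.png")[200:350,185:385]; cv2.imwrite("pics/c1.png",cv2.resize(cv2.convertScaleAbs(a,alpha=1.5),None,fx=4,fy=4,interpolation=cv2.INTER_CUBIC))
b=cv2.imread("pics/side0.png")[165:315,200:400]; cv2.imwrite("pics/c2.png",cv2.resize(cv2.convertScaleAbs(b,alpha=1.5),None,fx=4,fy=4,interpolation=cv2.INTER_CUBIC))
```

```text
(no output)
```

View pics/c1.png

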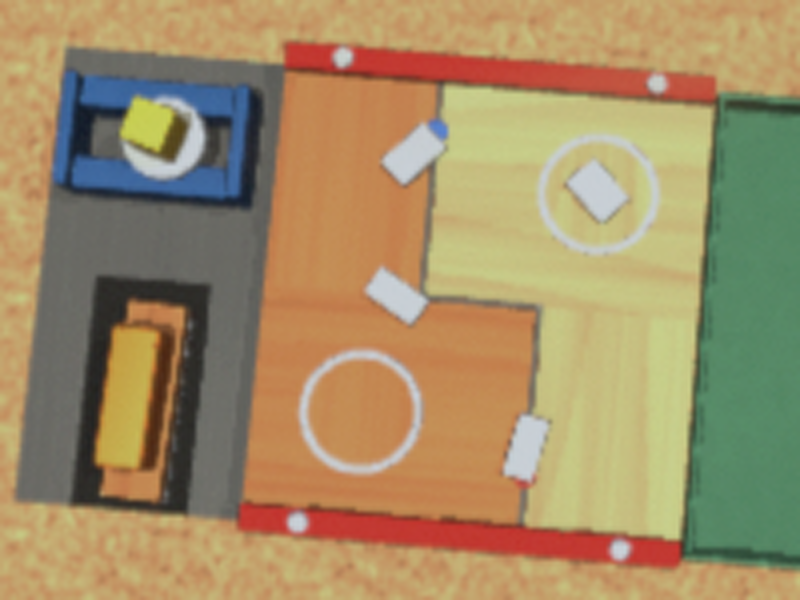

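View pics/c2.png

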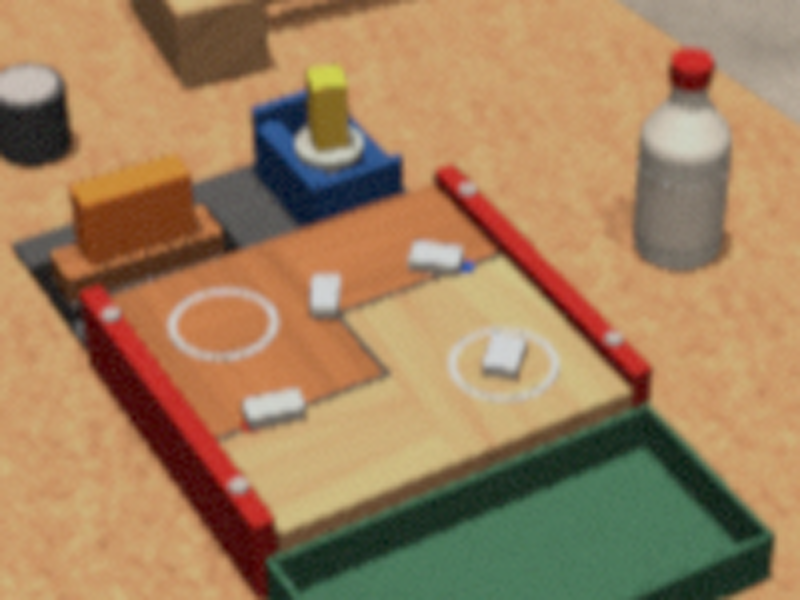

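```bash
cat > vis.py <<'E'
import numpy as np, json
from scipy.optimize import least_squares
from bench import ctrl, imaging, telemetry
P={n:imaging.camera_params(n) for n in("top","side")}
def proj(n,p):
    c=P[n]; T=np.array(c["pose"]); q=(np.atleast_2d(p)-T[:3,3])@T[:3,:3]
    return np.c_[c["cx"]+c["fx"]*q[:,0]/-q[:,2], c["cy"]-c["fy"]*q[:,1]/-q[:,2]]
def ray(n,uv,z):
    c=P[n]; T=np.array(c["pose"]); uv=np.atleast_2d(uv)
    d=np.c_[(uv[:,0]-c["cx"])/c["fx"],-(uv[:,1]-c["cy"])/c["fy"],-np.ones(len(uv))]@T[:3,:3].T
    return T[:3,3]+d*((z-T[2,3])/d[:,2])[:,None]
def crop(uv,off,k=4): return (np.atleast_2d(uv)+.5)/k-.5+np.array(off)
C1,C2=(185,200),(200,165)
def R2(a): return np.array([[np.cos(a),-np.sin(a)],[np.sin(a),np.cos(a)]])
class B:  # board frame, mm <-> world m
    def __init__(s,x,y,a): s.o=np.array([x,y]); s.a=a
    def w(s,x,y): return s.o+R2(s.a)@(np.array([x,y])/1e3)
    def b(s,p): return (np.asarray(p)[...,:2]-s.o)@R2(s.a)*1e3
E
python3 - <<'E'
from vis import *
np.set_printoptions(precision=4,suppress=True)
M=[[0,-30],[0,30],[60,-55],[-60,55],[110,30],[-110,-30]]
t=crop([[538,308],[427,298],[599,194],[361,412],[441,84],[523,524]],C1)
s=crop([[387,374],[342,312],[504,366],[223,324]],C2)
def fit(use):
    def r(p):
        b=B(*p); o=[]
        for n,uv in use: o+=[(proj(n,[np.r_[b.w(*m),.045] for m in M[:len(uv)]])-uv).ravel()]
        return np.concatenate(o)
    f=least_squares(r,[.46,0,0]); print(f.x,np.abs(f.fun).max(),r(f.x)); return f.x
a=fit([("top",t)]);b=fit([("side",s)]);c=fit([("top",t),("side",s)])
json.dump(list((a+b)/2),open("board.json","w")); b=B(*((a+b)/2)); print(b.o,b.a)
f=lambda n,uv,z,o: print(b.b(ray(n,crop(uv,o),z)),ray(n,crop(uv,o),z))
print("chips");f("top",[[413,155],[397,295],[527,447],[598,190]],.055,C1);f("side",[[437,254],[325,290],[275,405],[505,350]],.055,C2)
print("handle");f("top",[[130,397]],.078,C1);f("side",[[132,181]],.078,C2)
print("handle ends top");f("top",[[139,325],[123,468]],.078,C1)
print("grip top");f("top",[[148,121]],.106,C1);f("side",[[327,75]],.106,C2)
f("top",[[133,97],[177,108],[163,147],[121,135]],.106,C1)
print("collar");f("top",[[164,138]],.056,C1)
print("rack");f("top",[[68,48],[15,500],[240,518]],.006,C1)
print("pad");f("top",[[97,278],[210,285],[185,512],[72,503]],.006,C1)
print("bars");f("top",[[70,130],[243,145]],.060,C1)
E
```

```text
[ 0.5586  0.0273 -0.1095] 1.1187477243295234 [ 0.6544 -0.2577 -1.1187 -0.1532  0.0441 -0.1099  0.3907  0.007   0.1078
 -0.0492 -0.0797  0.5434]
[ 0.5606  0.0284 -0.1327] 0.8009087978222169 [ 0.3186  0.0963 -0.8009  0.4786 -0.0607 -0.0807  0.5316 -0.4645]
[ 0.5591  0.0274 -0.1126] 1.3183298344089849 [ 0.5944 -0.4667 -1.169  -0.453   0.0717 -0.2712  0.253  -0.3429  0.2232
 -0.3285 -0.3099  0.3148  0.2758  0.507  -1.3183  1.0336 -0.1646 -0.0561
  0.0113  0.4641]
[0.5596 0.0279] -0.12112148509645233
chips
[[ 69.3825  40.6861]
 [ -2.005   41.5761]
 [-71.4134 -30.5585]
 [ 60.213  -54.1621]] [[ 0.6334  0.0599  0.055 ]
 [ 0.5626  0.0694  0.055 ]
 [ 0.485   0.0062  0.055 ]
 [ 0.6128 -0.0332  0.055 ]]
[[ 71.3879  39.7224]
 [ -0.9281  42.7981]
 [-70.1912 -30.7522]
 [ 61.6966 -53.6731]] [[ 0.6353  0.0587  0.055 ]
 [ 0.5638  0.0705  0.055 ]
 [ 0.4862  0.0058  0.055 ]
 [ 0.6143 -0.0329  0.055 ]]
handle
[[-65.6638 165.2192]] [[0.5144 0.1998 0.078 ]]
[[-64.9554 163.6841]] [[0.5149 0.1982 0.078 ]]
handle ends top
[[ -30.1742  164.9024]
 [-100.2962  164.6156]] [[0.5496 0.1952 0.078 ]
 [0.4799 0.2034 0.078 ]]
grip top
[[ 67.3513 166.8999]] [[0.6466 0.1854 0.106 ]]
[[ 68.0637 168.107 ]] [[0.6475 0.1865 0.106 ]]
[[ 78.4278 175.5485]
 [ 75.0051 153.5618]
 [ 55.332  158.1642]
 [ 59.3082 179.1947]] [[0.6587 0.1926 0.106 ]
 [0.6526 0.1712 0.106 ]
 [0.6336 0.1782 0.106 ]
 [0.6401 0.1986 0.106 ]]
collar
[[ 66.3079 167.2494]] [[0.6456 0.1859 0.056 ]]
rack
[[ 116.169   232.6935]
 [-122.4673  231.6114]
 [-120.7309  114.4601]] [[0.703  0.2448 0.006 ]
 [0.466  0.2726 0.006 ]
 [0.4536 0.1561 0.006 ]]
pad
[[  -4.0638  202.8632]
 [  -2.2368  143.3964]
 [-120.3413  143.1463]
 [-121.233   201.9841]] [[0.5801 0.2297 0.006 ]
 [0.5747 0.1705 0.006 ]
 [0.4574 0.1845 0.006 ]
 [0.4636 0.243  0.006 ]]
bars
[[ 65.4781 214.4062]
 [ 65.9012 126.3328]] [[0.6505 0.2328 0.06  ]
 [0.6403 0.1453 0.06  ]]
```

```bash
cat > rob.py <<'E'
from vis import *
import cv2
b=B(*json.load(open("board.json")))
def ori(da=0.):
    a=b.a+da; y=np.array([-np.sin(a),np.cos(a),0]); z=np.array([0,0,-1.]); return np.c_[np.cross(y,z),y,z]
def P3(x,y,z): return np.r_[b.w(x,y),z]
def L(x,y,z,vel=.15,**k): return ctrl.move_l(P3(x,y,z),vel=vel,**k)
def snap(n,box,f,k=4,g=1.5):
    im=imaging.read_camera(n); x,y,w,h=box
    cv2.imwrite(f,cv2.resize(cv2.convertScaleAbs(im[y:y+h,x:x+w],alpha=g),None,fx=k,fy=k,interpolation=cv2.INTER_CUBIC)); return im
def st(*m): print(*m,"t",round(telemetry.current_t(),2),"b",b.b(telemetry.current_tool_pos()).round(1),"z",round(telemetry.current_tool_pos()[2],4),"F",np.round(telemetry.current_contact_force(),1),"w",round(telemetry.current_grip_width(),3),"g",round(float(np.max(telemetry.current_grasp_force())),1))
E
python3 - <<'E'
import json;p=json.load(open("board.json"));p[2]=-.112;json.dump(p,open("board.json","w"))
from rob import *
ctrl.command_gripper(.5)
h=ray("top",crop([[130,397]],C1),.078)[0]*.5+ray("side",crop([[132,181]],C2),.078)[0]*.5
x,y=b.b(h); print(x,y)
ctrl.goto(P3(x,y,.16),ori(-.005)); st()
print(L(x,y,.038,.08,contact_N=6)); st("down")
ctrl.command_gripper(0.); st("grip")
L(x,y,.13); st("lift")
snap("top",(185,200,240,150),"pics/c3.png",3.3)
E
```

```text
-63.80685707618677 165.0405509594035
t 2.73 b [-64.  165.8] z 0.1601 F [-1.   0.2 -0.2] w 0.5 g 0.0
False
down t 4.41 b [-63.6 165.2] z 0.0384 F [ 0.3  0.6 -0.3] w 0.499 g 0.0
grip t 4.87 b [-63.7 165.1] z 0.0381 F [-0.8  0.8  3.1] w 0.264 g 30.0
lift t 5.63 b [-64.3 164.8] z 0.1293 F [-0.4  0.4 -1.8] w 0.262 g 30.0
```

View pics/c3.png

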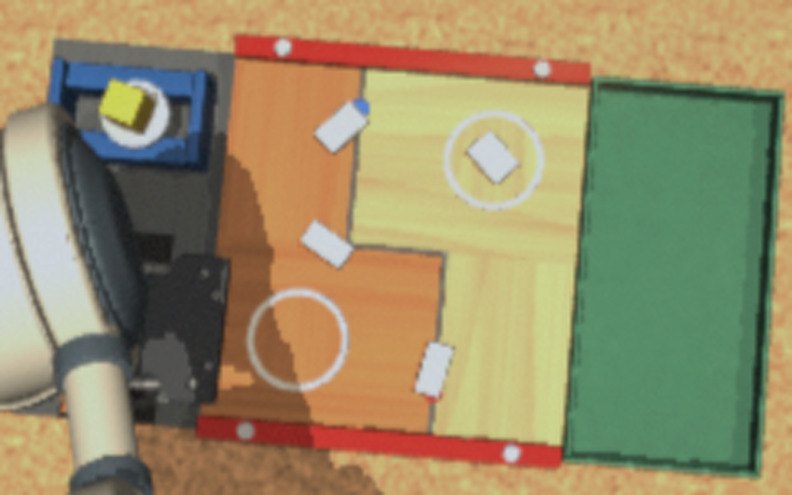

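The chips have not moved: A, B, C and D are at (342,125), (327,244), (434,370) and (492,158) in the crop. The scraper is held (23.8 mm opening) and lifted clear. Sweeping now.

```bash
cat > sweep.py <<'E'
from rob import *
def sweep(x,zs=None,y0=90,y1=-125,vel=.1):
    ctrl.goto(P3(x,y0,.12),ori(-.005))
    if zs is None:
        L(x,y0,.085,.1); c=L(x,y0,.070,.02,contact_N=5); st("touch",c); zs=telemetry.current_tool_pos()[2]+.0007
    L(x,y0,zs,.1); L(x,y1,zs,vel); st("swept"); L(x,y1,.12)
    return zs
E
python3 - <<'E'
from sweep import *
z=sweep(-37); sweep(56,z); print(z)
json.dump(z,open("zs.json","w"))
L(-62,150,.16,.3); st()
snap("top",(185,200,240,150),"pics/c4.png",3.3)
E
```

```text
touch True t 7.09 b [-36.9  90. ] z 0.0767 F [0.9 0.1 0.3] w 0.262 g 30.0
swept t 9.64 b [ -37.  -124.7] z 0.0774 F [ 0.2 -0.4 -1.5] w 0.26 g 30.0
swept t 13.88 b [  56.  -124.7] z 0.0774 F [-1.2 -0.5 -1.6] w 0.259 g 30.0
0.07741401697731083
t 15.47 b [-61.8 149.1] z 0.1596 F [-0.3 -0.2 -0.9] w 0.26 g 30.0
```

View pics/c4.png

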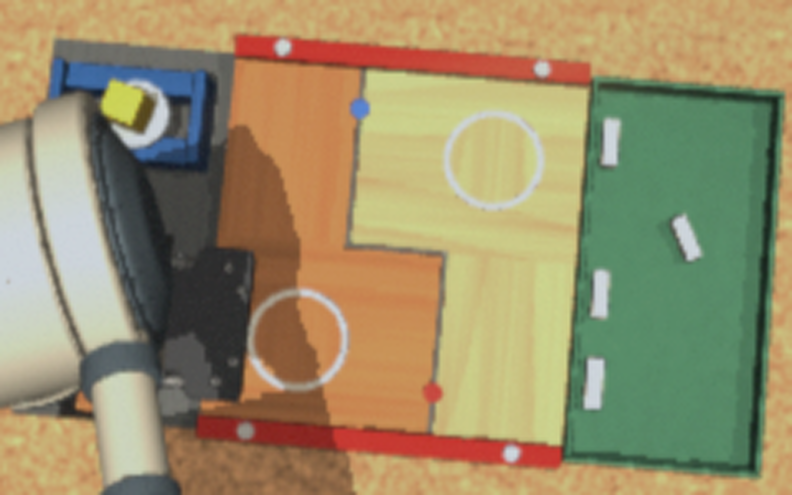

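Run:
```python
from rob import *
pc=np.array([.5189,.2069]); x,y=b.b(pc); print("pad",x,y)
ctrl.goto(P3(x,y,.10),ori(-.0)); L(x,y,.046,.1); print(L(x,y,.034,.02,contact_N=5)); st()
ctrl.command_gripper(.5); st("rel"); L(x,y,.17)
ctrl.goto(np.array([.36,.30,.30]),ori()); st()
t=snap("top",(185,200,240,150),"pics/c5.png",3.3); s=snap("side",(200,165,200,150),"pics/c6.png",4)
np.save("t.npy",t);np.save("s.npy",s)
def cen(im,box,ch):
    x,y,w,h=box; a=im[y:y+h,x:x+w].astype(float); o=[0,1,2]; o.remove(ch)
    m=np.clip(a[...,ch]-a[...,o].max(-1) ,0,None); m*=m>.5*m.max(); Y,X=np.mgrid[y:y+h,x:x+w]
    return (m*X).sum()/m.sum(),(m*Y).sum()/m.sum(),m.sum()
g=lambda n,x,y:proj(n,P3(x,y,.045))[0]
for n,im in(("top",t),("side",s)):
    u=g(n,85,30).round().astype(int); print(n,"blue",u,cen(im,(u[0]-7,u[1]-6,14,12),0),"red pred",g(n,-85,-30))
```

```text
pad -60.44365533483689 173.370545905388
True
t 17.08 b [-60.3 173.4] z 0.0362 F [0.9 0.6 3.3] w 0.262 g 30.0
rel t 17.62 b [-60.7 173.3] z 0.0361 F [-0.2  0.8  0.4] w 0.501 g 0.0
t 19.56 b [-228.2  247.8] z 0.2991 F [-0.2 -0.  -0.2] w 0.5 g 0.0
top blue [294 232] (np.float64(293.7033195020747), np.float64(232.4875518672199), np.float64(964.0)) red pred [315.93057659 318.12751903]
side blue [316 232] (np.float64(315.5224358974359), np.float64(231.4198717948718), np.float64(312.0)) red pred [262.58969876 271.52972622]
```

View pics/c5.png

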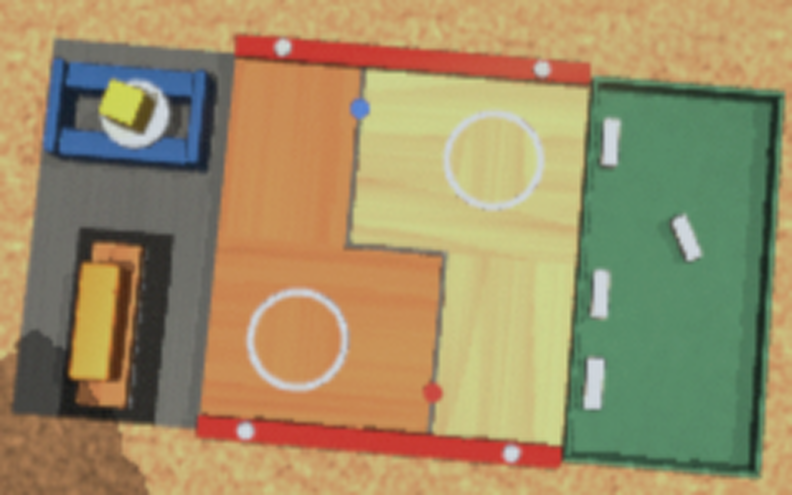

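View pics/c6.png

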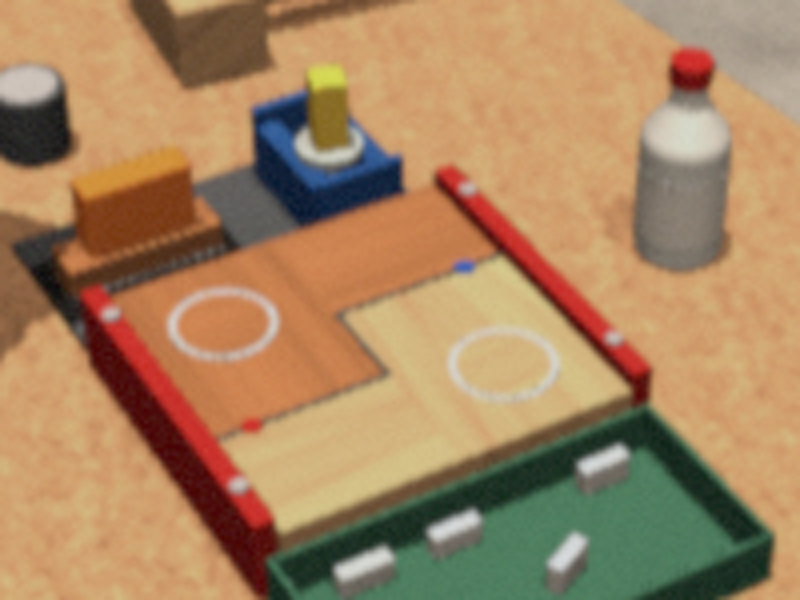

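Four chips are in the tray at (610,142), (686,237), (600,293) and (594,383), and the board is clear. The scraper stands centred on its pad at about (115,325), and both dots can be seen. I'll refit the board from the clear views, then grasp the scribe.

Run:
```python
from rob import *
np.set_printoptions(precision=4,suppress=True)
M=[[0,-30],[0,30],[60,-55],[-60,55],[-85,-30],[85,30]]
t=crop([[442,254],[347,247],[494,160],[298,339],[433,392],[360,108]],C1,3.3)
s=crop([[387,375],[340,315],[504,365],[223,324],[253,426],[464,267]],C2)
def fit(n,uv):
    def r(p): q=B(*p); return (proj(n,[np.r_[q.w(*m),.045] for m in M])-uv).ravel()
    f=least_squares(r,[.46,0,0]); print(n,f.x,f.fun.round(2)); return f.x
m=(fit("top",t)+fit("side",s))/2; m[2]=fit("top",t)[2]*.6+fit("side",s)[2]*.4; print(m); json.dump(list(m),open("board.json","w"))
b=B(*m)
g1=ray("top",crop([[148,121]],C1),.106)[0]; g2=ray("side",crop([[327,75]],C2),.106)[0]; g3=ray("top",crop([[164,138]],C1),.056)[0]
print(g1,g2,g3, "board frame",b.b(g1),b.b(g2),b.b(g3))
print("rackpts", b.b(ray("top",crop([[64,73],[79,76],[56,185],[68,188]],C1),.06)))
```

```text
top [ 0.5585  0.0282 -0.113 ] [ 0.74 -0.16  0.02 -0.53 -0.27  0.03 -0.23  0.19 -0.14  0.24 -0.11  0.22]
side [ 0.5602  0.0283 -0.1143] [ 0.43 -0.14 -0.62 -0.11 -0.03 -0.17  0.23  0.04 -0.23  0.14  0.23  0.23]
top [ 0.5585  0.0282 -0.113 ] [ 0.74 -0.16  0.02 -0.53 -0.27  0.03 -0.23  0.19 -0.14  0.24 -0.11  0.22]
side [ 0.5602  0.0283 -0.1143] [ 0.43 -0.14 -0.62 -0.11 -0.03 -0.17  0.23  0.04 -0.23  0.14  0.23  0.23]
[ 0.5594  0.0283 -0.1136]
[0.6466 0.1854 0.106 ] [0.6475 0.1865 0.106 ] [0.6456 0.1859 0.056 ] board frame [ 68.8783 166.0193] [ 69.5998 167.2209] [ 67.8376 166.3766]
rackpts [[ 96.1759 219.8562]
 [ 95.2814 212.0846]
 [ 38.8996 217.4431]
 [ 37.8965 211.2313]]
```

Run:
```python
from rob import *
da=np.deg2rad(-17.5)-b.a; O=ori(da); g=np.array([.6468,.1859])
ctrl.goto(np.r_[g,.17],O); print(ctrl.move_l(np.r_[g,.066],vel=.08,contact_N=6)); st()
ctrl.command_gripper(0.); st("grip"); print(telemetry.current_tool_pos())
ctrl.move_l(np.r_[g,.16],vel=.1); st("up")
L(-85,-30,.16,.2); L(-85,-30,.045+.056+.006,.06); st("hover"); print(telemetry.current_tool_pos(), P3(-85,-30,0))
snap("top",(275,270,80,60),"pics/c7.png",7); snap("side",(215,195,110,85),"pics/c8.png",7)
```

```text
False
t 22.38 b [ 69.3 166.7] z 0.0665 F [ 0.4 -0.3 -1. ] w 0.503 g 0.0
grip t 22.86 b [ 69.1 166.5] z 0.0661 F [ 0.1 -0.5  2.7] w 0.24 g 30.0
[0.64685181 0.18590509 0.06614069]
up t 23.95 b [ 68.6 166.4] z 0.1593 F [-1.2  0.3 -0.5] w 0.244 g 30.0
hover t 26.38 b [-84.8 -30. ] z 0.1073 F [ 0.8  0.2 -0.1] w 0.243 g 30.0
[0.47172765 0.0080696  0.10725757] [0.47151313 0.00807897 0.        ]
```

View pics/c8.png

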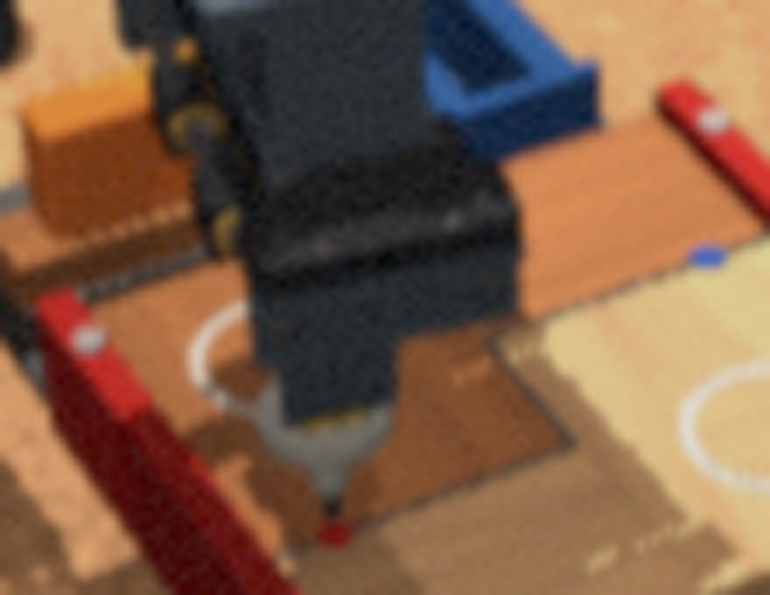

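The nib hovers over the red dot: the tip is at (333,517) and the dot at (335,533). That agrees with the expected 6 mm gap to within about 1 mm. Next I scribe the seam and hang the scribe.

Run:
```python
from rob import *
z=.0974
L(-85,-30,z,.015); st("press")
L(0,-30,z,.018); st("c1"); L(0,30,z,.018); st("c2"); L(85,30,z,.018); st("end")
L(85,30,.16,.06); st("up")
x,y=68.8,171.0
L(x,y,.16,.2); L(x,y,.075,.08); print(L(x,y,.062,.015,contact_N=3)); st("hang")
```

```text
press t 27.27 b [-85. -30.] z 0.0974 F [-0.2  0.3  0.4] w 0.239 g 30.0
c1 t 32.15 b [ -0. -30.] z 0.0974 F [-1.7  0.4  0.7] w 0.241 g 30.0
c2 t 35.63 b [-0. 30.] z 0.0974 F [ 0.1 -0.7  0.7] w 0.239 g 30.0
end t 40.51 b [85. 30.] z 0.0974 F [-0.9 -0.3  0.8] w 0.241 g 30.0
up t 41.7 b [84.7 30. ] z 0.1595 F [-0.1 -0.2 -0.8] w 0.237 g 30.0
True
hang t 44.38 b [ 68.8 171. ] z 0.066 F [-0.9 -0.5  6.3] w 0.239 g 30.0
```

Run:
```python
from rob import *
ctrl.command_gripper(.5); st("rel")
p=telemetry.current_tool_pos(); ctrl.move_l(np.r_[p[:2],.17],vel=.1)
ctrl.goto(np.array([.36,.30,.30]),ori()); st()
t=imaging.read_camera("top"); s=imaging.read_camera("side")
k=lambda im,x,y,w,h,f:cv2.resize(cv2.convertScaleAbs(im[y:y+h,x:x+w],alpha=1.4),None,fx=f,fy=f,interpolation=cv2.INTER_CUBIC)
a=k(t,185,200,180,150,3.3)[:495,:594]; w1=k(t,118,268,50,50,4); w2=k(t,482,258,50,50,4); s1=k(s,180,165,50,50,4); s2=k(s,380,350,50,50,4)
out=np.zeros((600,800,3),np.uint8); out[:a.shape[0],:a.shape[1]]=a; out[:200,600:]=w1; out[200:400,600:]=w2; out[400:,600:]=s1; out[400:,400:600]=s2
cv2.imwrite("pics/d1.png",out); cv2.imwrite("pics/d2.png",k(s,200,165,200,150,4))
```

```text
rel t 44.94 b [ 68.3 170.9] z 0.0655 F [ 0.4  0.4 -0.8] w 0.5 g 0.0
t 47.39 b [-227.9  247.4] z 0.2996 F [ 0.9  0.1 -0.2] w 0.5 g 0.0
```

View pics/d1.png

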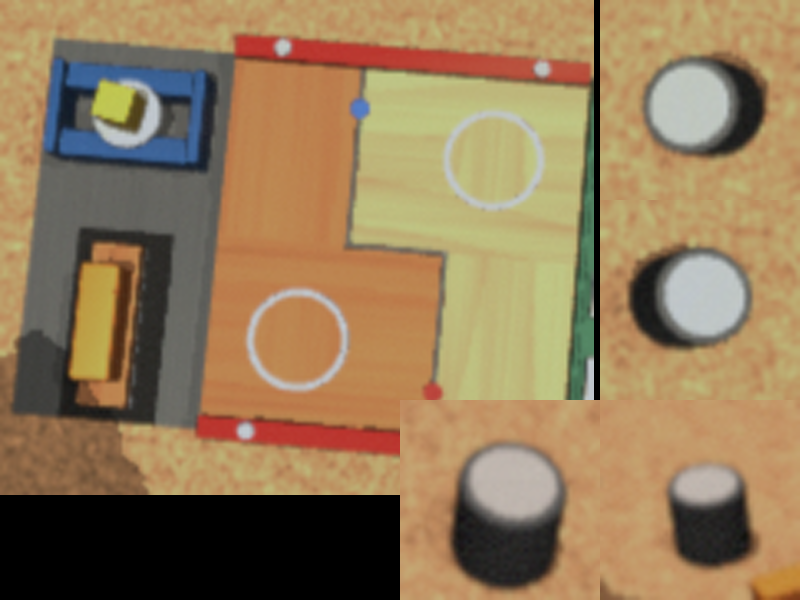

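View pics/d2.png

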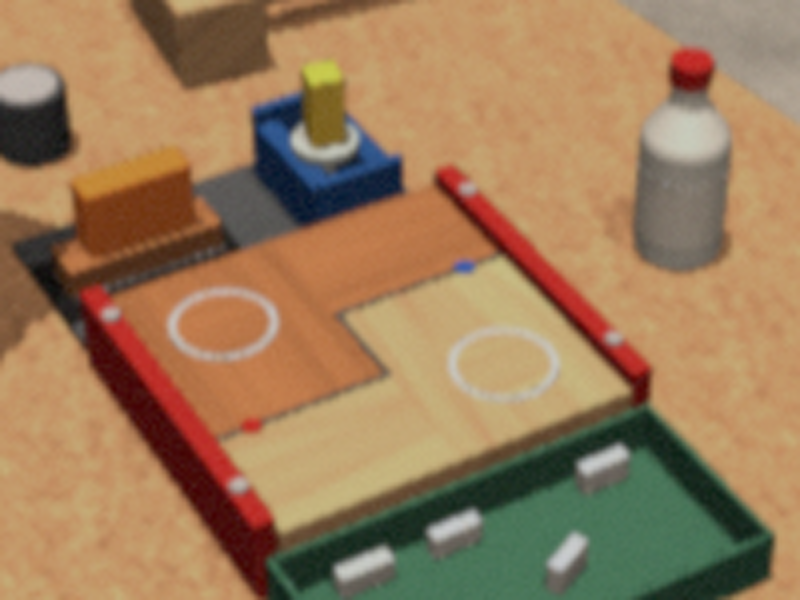

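The scribe hangs upright at about (127,113) in the composite, between the end bars. The weight tops are at (691,105) and (705,295) in the top insets and (706,484) and (513,482) in the side insets. The chips are still in the tray. Placing weight1 first.

```bash
cat > wt.py <<'E'
from rob import *
def est(ct,ot,cs,os_):
    a=ray("top",crop([ct],ot),.05)[0]; c=ray("side",crop([cs],os_),.05)[0]; print("top",a,"side",c); return (a+c)[:2]/2
def place(p,x,y):
    ctrl.command_gripper(1.)
    ctrl.goto(np.r_[p,.14],ori()); print("contact",ctrl.move_l(np.r_[p,.018],vel=.08,contact_N=6)); st()
    ctrl.command_gripper(0.); st("grip"); z=telemetry.current_tool_pos()[2]
    ctrl.move_l(np.r_[p,.16],vel=.1); st("lift"); L(x,y,.16,.2); L(x,y,z+.053,.08)
    print("contact",L(x,y,z+.042,.015,contact_N=4)); st("down")
    ctrl.command_gripper(.8); st("rel"); L(x,y,.17,.1); st()
E
python3 - <<'E'
from wt import *
p1=est([91,105],(118,268),[106,84],(180,165)); p2=est([105,95],(482,258),[113,82],(380,350))
json.dump(list(p2),open("p2.json","w"))
place(p1,-60,55)
E
```

```text
top [0.52994095 0.35952451 0.05      ] side [0.5319289  0.36103179 0.05      ]
top [ 0.53413711 -0.37942181  0.05      ] side [ 0.5352413 -0.3787404  0.05     ]
contact False
t 50.95 b [-65.6 326.8] z 0.0185 F [-0.4 -1.  -0.2] w 1.002 g 0.0
grip t 51.66 b [-65.9 326.6] z 0.018 F [-0.3 -1.   0.5] w 0.539 g 30.0
lift t 53.23 b [-66.2 326.5] z 0.1593 F [ 0.5  0.4 -5.8] w 0.539 g 30.0
contact True
down t 56.56 b [-60.  55.] z 0.0628 F [-0.2  0.3  5.7] w 0.546 g 30.0
rel t 57.11 b [-60.7  54.9] z 0.0624 F [-0.4  0.1 -0.1] w 0.798 g 0.0
t 58.33 b [-60.4  54.9] z 0.1694 F [-0.2  0.2 -0.2] w 0.803 g 0.0
```

Run:
```python
from wt import *
place(np.array(json.load(open("p2.json"))),60,-55)
ctrl.goto(np.array([.36,.30,.30]),ori()); st()
cv2.imwrite("pics/e0.png",imaging.read_camera("top"))
snap("top",(185,200,240,150),"pics/e1.png",3.3); snap("side",(200,165,200,150),"pics/e2.png",4)
```

```text
contact False
t 62.21 b [  21.9 -407.7] z 0.0185 F [ 0.5  0.2 -0.1] w 1.001 g 0.0
grip t 62.92 b [  21.7 -407.5] z 0.018 F [-0.3  0.2 -0.6] w 0.54 g 30.0
lift t 64.48 b [  21.3 -407.3] z 0.1593 F [-0.4 -0.5 -6.1] w 0.542 g 30.0
contact True
down t 68.22 b [ 60. -55.] z 0.0629 F [-0.8 -0.   7.3] w 0.542 g 30.0
rel t 68.78 b [ 59.1 -55. ] z 0.0621 F [ 1.5 -0.   0.2] w 0.802 g 0.0
t 70.0 b [ 59.6 -55. ] z 0.1693 F [-0.2 -0.8 -0.5] w 0.801 g 0.0
t 71.61 b [-228.2  247.1] z 0.2997 F [ 0.5 -0.  -0.1] w 0.802 g 0.0
```

View pics/e1.png

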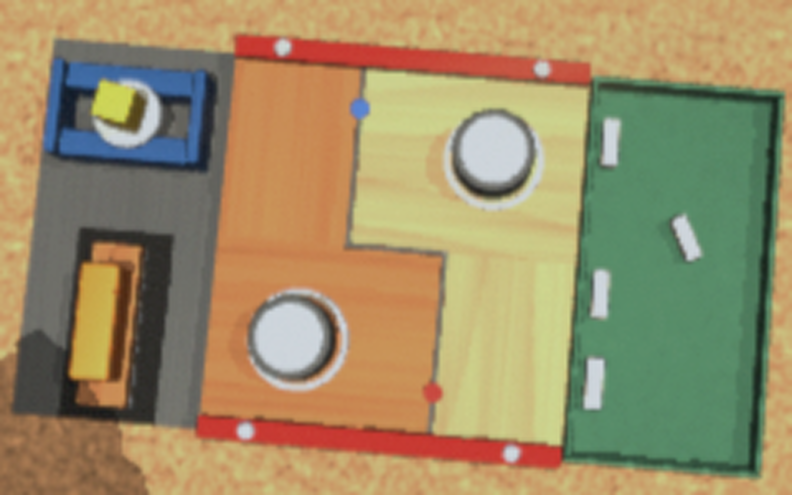

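View pics/e2.png

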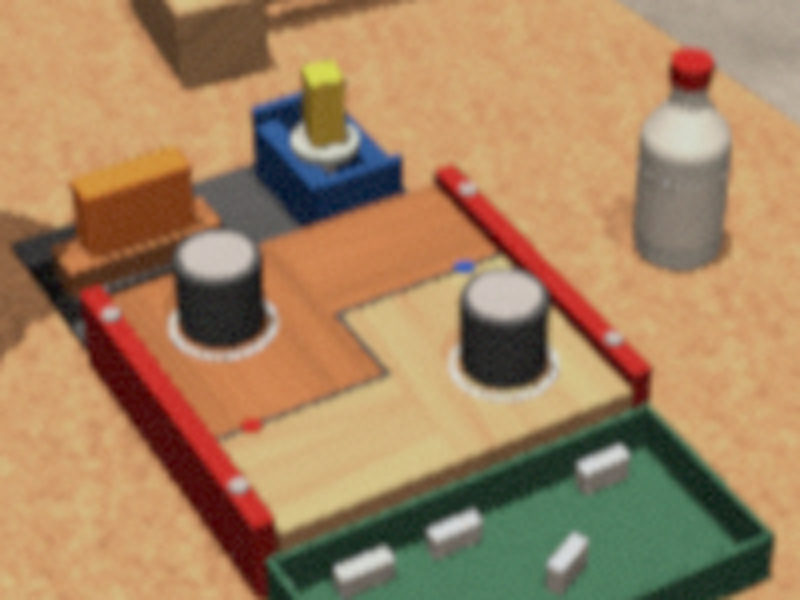

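The weights stand inside both rings, at (293,337) and (493,152). The four chips are in the tray, and the scraper and scribe are in their places. Handing in.

```bash
python3 -c "
from bench import ctrl, imaging, telemetry
print(ctrl.sign_off())"
```

```text
the job is handed in; nothing more can be done
None
```

I handed the job in at about 72 s. All four chips are in the tray, the scraper is on its pad, and the scribe hangs on its rails after one pass from red dot to blue dot. A weight stands on each ring. The nib leaves no visible mark, so the line rests on the arm's position readings and a hover check over the red dot, good to about 1 mm.

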